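# Date-stamp a box of staples in the stamping stand

## Task

Date-stamp the blue box of staples that lies by itself on the right of the table (not the one at the back left). Push it along the table, narrow end first, through the flared gap between the two guides of the stamping stand until it is fully home against the end stop; only then press the stamp's black knob down firmly onto the box, and let it spring back up. Do not pick up or tip the box, leave it home in the stand, and do not disturb the other things on the table.

Things in the scene. Friction and masses are not known exactly. Their poses are not given: they have to be found in the camera images.
- staple_box: blue box of staples, loose, flat on the table: 40 mm wide (its x), 82 mm long (its y), 26 mm tall, about 0.09 kg. Origin at the centre of its underside, z up. Either end may go into the stand first. It starts alone on the right of the table, right of the stand, askew and off the lane's line; another such box at the far left, behind the rest, stays there
- stand: small grey and aluminium date-stamping stand, fixed to the table. Origin on the table, on the lane's centre line, at the face of the end stop; y runs along the lane the way the box is pushed (roughly to the robot's left), x across it, z up. No floor plate: the box slides on the table. Stop block 66 mm wide, 21 mm tall, y = 0 to 36 mm; screw lugs beside it, 10 mm tall, out to x = 53 mm each side
- plunger: stamp in the stand's arm: black die plate 30 x 38 mm with red rubber below, shaft, spring and black knob. Origin at the centre of the rubber, at stand x = 0, y = -26 mm, 33 mm above the table at rest (7 mm above the box). Moves straight down up to 11 mm against a spring (about 1 N at first, 2 N where it meets the box); springs back by itself
- knob_top (a point): centre of the top of the stamp's round black knob (30 mm across), 75 mm above the table at rest; press here, straight down
- mouth (a point): middle of the lane's flared mouth, on the table at stand y = -66 mm; axes as the stand's. Two guides, 20 mm tall and 10 mm wide, leave a lane 43 mm wide from stand y = -45 mm to the stop; from -45 to -66 mm their lips flare to a mouth about 66 mm wide
- home (a point): where the centre of the box's underside lies when fully home (stand y = -41 mm); axes as the stand's. The box's rear end then still sticks out about 16 mm before the lips. Above, the stand's arm, 26 mm wide, runs from stand y = -42 mm back to a column on the stop; its underside is 41 mm, its top 51 mm above the table
- pen: black ball pen, 138 x 9 x 10 mm, origin under its middle; loose, not part of the work, leave it alone
- label_roll: white roll of labels lying flat, 60 mm across, 52 mm tall, origin under its centre; loose, not part of the work, leave it alone
- tape_red: roll of white and red packing tape lying flat, 104 mm across, 50 mm tall, origin under its centre; loose, not part of the work, leave it alone
- box_cutter: yellow snap-blade cutter, 175 x 27 x 16 mm, origin under its middle; loose, not part of the work, leave it alone
- jar_0: clear jar of coloured chips with a white lid, 44 mm across, 69 mm tall, origin under its centre; loose, not part of the work, leave it alone
- roll_slate_1: slate-grey standing roll of chips, 40 mm across, 84 mm tall, origin under its centre; loose, not part of the work, leave it alone
- marker_black: black felt marker, 133 x 16 x 16 mm, origin under its middle; loose, not part of the work, leave it alone
Not all that is in view belongs to the job. Leave any yellow look-alike of the stand alone. Of the things that look like the staple_box, the larger one is meant.

How it is judged (in metres and radians):
On the way, in this order (a step that is already met when the one before it is completed fails the run):
1. the box of staples is pushed between the guides, square and fully home against the end stop (y of staple_box in the frame of stand above -0.0445 m and x of staple_box in the frame of stand between -0.005 and 0.005 m and angle between the y axis of staple_box and the y axis of stand, either way round below 0.07 rad and angle between staple_box's own z axis and vertical below 0.06 rad and height (world z) of staple_box below 0.004 m), for 0.2 s.
2. with the box home, the stamp is pressed firmly onto it (all of step 1 and contact force between plunger and staple_box above 2 N), for 0.02 s.
At the end, for the whole second after the job is handed in: The box lies flat and at rest in the stand, its front end within 3.5 mm of the end stop, within 5 mm of the lane's centre line and 0.07 rad of its direction, after the stamp was pressed on it with more than 2 N; the stamp has sprung back up to within 1.5 mm of its rest height (all of step 1 and z of knob_top in the frame of stand above 0.0735 m and linear speed of staple_box below 0.01 m/s); the robot touches nothing.
It fails at once if the box is lifted or carried (more than 8 mm off the table) (height (world z) of staple_box above 0.008 m).
It fails at once if the box is tipped (angle between staple_box's own z axis and vertical above 0.25 rad).
It fails at once if the stamp touches the box before it is home (a smudged print) (contact force between plunger and staple_box above 0.5 N and y of staple_box in the frame of stand below -0.047 m).
It fails at once if another thing on the table is disturbed (moved more than 20 mm) (distance of any of pen, label_roll, tape_red, box_cutter, jar_0, roll_slate_1, marker_black from where it was at the start of the episode above 0.02 m).
It also fails if it takes over 61 s, if anything falls off the work surface, if the arm or the gripper's body presses on something with over 40 N, if the wrist force passes 120 N, or if a joint passes its speed limit or range.

## Robot

A 6-joint arm with a two-finger parallel gripper is mounted at the origin on a cart in front of the work surface, level with it; the furniture and walls round the work are solid. World frame = base frame: x ahead of the robot, y to its left, z up, the work surface at z = 0. Lengths are in mm, angles in rad, forces in N, time in s.
With the tool pointing down it reaches from about 350 to 875 mm from the base axis. Payload 4.2 kg.
Tool frame: the origin (TCP) lies at the very end of the fingers, on their centre line; the grasp point (between the pads) lies arm.grip_point_offset behind it (arm.grip_point_offset is the distance from the TCP to the grasp point, in mm); z points along the fingers, y is the line along which they close (so a half turn about z gives the same grasp; the last joint's range is limited). The gripper opens to 85 mm and grips with 20 to 120 N. Pads are 22 mm wide; open, the fingers measure 114 mm over their backs; the gripper's body (76 mm by 85 mm) begins 54 mm behind the grasp point. The pads swing forward as they close: fully open they stand 13 mm farther back than shut.
Start: joints at [-0.938, 0.385, 0.008, 0, -1.194, -0.259], TCP at [228.236, -581.814, 231.312] pointing down, gripper open.
Joint ranges: [-3.14, 3.14], [-1.21, 2.06], [-1.07, 1.41], [-3.16, 2.05], [-2.99, -0.16], [-3.1, 3.1]. Speed limits (rad/s): [2.79, 2.79, 3.14, 3.14, 3.14, 3.14].

## Interface

Orientations are given as a unit quaternion [x, y, z, w].
In Python, from bench import arm, cams, ticket gives the robot as it stands.
- The arm moves only by the tool servo_tool, never from a script. Its argument "commands" is a list that holds one entry, the list of rows, each a list of 7 numbers: the closure in counts, from 0 (fully open) to 255 (shut), then the shift along the tool's x, y, z in m, then the turn, a rotation vector about the tool's x, y, z in degrees. In form: [[[grip, x, y, z, ax, ay, az], ...]]. A call has 1 to 10 rows; each row shifts and turns the commanded pose from where the row before left it, along the tool's axes as they then stand; what a row does not reach is not made up. A row lasts 1/12 s, in which the tool goes at most 41.7 mm and 7.16 degrees, less where a joint would pass 70% of its speed; a pose out of reach is approached as far as the arm can. A call with a gripper value outside its range is refused whole. The fingers move at their own pace and stop on an object; the grip force is fixed at half the most. Time passes only in rows, so rows that do not move let the fingers close. It gives the time, the measured TCP pose, the force, the opening and the grip force at its end, in the units of the state.
- arm.read_state(): the state, without advancing time (a new reading comes with each control period).
- cams.get_image(name): name is "side" or "top" or "wrist"; returns a dict with "frame" (420x560x3 uint8, blue, green, red), "K" (3x3 intrinsics, pixels), "T" (4x4, takes a point from camera to world coordinates). Camera axes: x right, y up, looking along -z (the intrinsics and any distortion apply to the point x, -y, -z); pixel columns grow to the right and rows downward; lengths in mm; the calibration is good to about 2 mm. A picture is of the moment at which its call begins. There is no depth.
- ticket.job_done(): hands the job in; it is judged then, once.
The state is a dict: "clock": time; "joints": joint angles; "joint_vel": joint speeds; "joint_efforts": joint torques, N m; "position": TCP position; "ee_rot": TCP orientation; "contact_force": force on the tool from outside, world axes, zero at the start; "wrist_torque": the same for the moment, N m; "gripper_width": finger opening in mm; "grasp_force": force on a finger pad.
Only numpy, scipy, OpenCV 4.12 (cv2) and the standard library are available. Lean on these libraries where they do the work, as an engineer would, in place of code of your own. Each camera call takes 0.05 s, during which the arm holds its last target. There are 200 camera calls.

## Working session

There is one attempt and no reset: what is moved stays moved. The work goes in short steps, Python scripts to look and compute and a tool call to move; the robot and the scene stay as the last step left them, time stands still between calls to the robot, and variables do not carry over. Pictures are saved under pics/ and viewed, at most 10 in all, crops included, and the job is handed in when it is done.

Besides the shell and the picture viewer there is one more tool, called after "Emit:" as name(argument=value, ...), one argument or row to a line, values as JSON. servo_tool: Moves the arm, as the interface text tells. Its arguments: {"type":"object","properties":{"commands":{"type":"array","items":{"type":"array","items":{"type":"array","items":{"type":"number"}}}}},"required":["commands"]}

```bash
mkdir -p pics; python3 - <<'E'
from bench import arm,cams
import cv2,numpy as np,pickle
d={}
for n in("top","side"):
    i=cams.get_image(n);d[n]=i
    cv2.imwrite(f"pics/{n}0.png",cv2.resize(i["frame"],(784,588),interpolation=cv2.INTER_CUBIC))
    print(n,np.round(i["K"],1).tolist(),np.round(i["T"],3).tolist())
pickle.dump(d,open("d0.pkl","wb"))
print(arm.read_state(),arm.grip_point_offset)
E
```

```text
top [[511.0, 0.0, 289.8], [0.0, 511.0, 208.4], [0.0, 0.0, 1.0]] [[0.001, 0.991, -0.135, 383.534], [-1.0, -0.001, -0.019, 197.497], [-0.019, 0.135, 0.991, 1252.888], [0.0, 0.0, 0.0, 1.0]]
side [[499.4, 0.0, 280.3], [0.0, 499.4, 196.8], [0.0, 0.0, 1.0]] [[-1.0, 0.005, -0.025, 529.326], [-0.022, -0.652, 0.758, 1018.544], [-0.013, 0.759, 0.651, 781.221], [0.0, 0.0, 0.0, 1.0]]
{'clock': 0.1, 'joints': array([-9.38387457e-01,  3.85487886e-01,  6.75991497e-03, -4.17401597e-04,
       -1.19399880e+00, -2.58625693e-01]), 'joint_vel': array([ 0.00088497, -0.00170905,  0.00337411,  0.00220057, -0.00110298,
        0.00011882]), 'joint_efforts': array([-6.57982837e-04, -3.93318450e+01,  1.88929546e+01,  4.19796109e+00,
       -2.55924388e-03,  4.44692517e-06]), 'position': array([ 228.04943749, -581.3510435 ,  230.32760863]), 'ee_rot': array([-1.85729786e-01,  9.82600365e-01,  9.54596378e-04, -2.40886913e-04]), 'contact_force': array([ 0.38002582, -0.40109547, -0.18581975]), 'wrist_torque': array([0.01807267, 0.02024469, 0.05436656]), 'grasp_force': 0.0, 'gripper_width': 85.48626197102375} 18.700000000000003
```

View pics/top0.png

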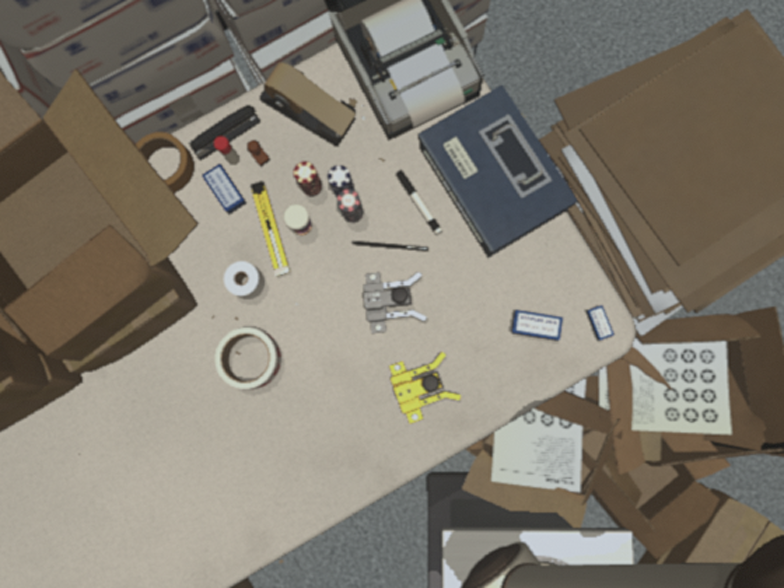

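View pics/side0.png

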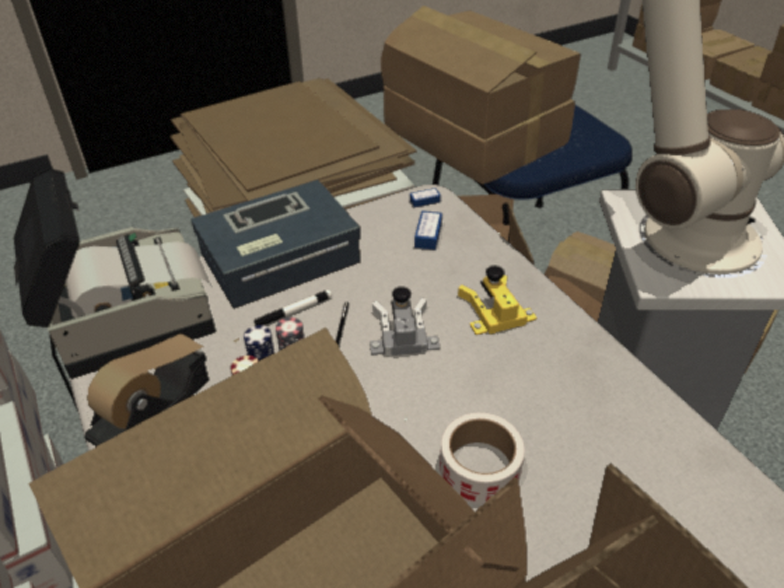

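The top view shows three candidates for the staple box: a blue box at (537,325), a smaller blue box at (599,323), and the back-left blue box at (223,188). I choose (537,325), the larger one on the right. The grey stand is at (395,300), and the yellow look-alike at (425,387) is to be left alone. Next I take a close crop to check the choice.

```bash
python3 - <<'E'
import cv2,pickle
f=pickle.load(open("d0.pkl","rb"))["top"]["frame"]
cv2.imwrite("pics/crop1.png",cv2.resize(f[180:260,250:450],None,fx=4,fy=4,interpolation=cv2.INTER_CUBIC))
E
```

```text
(no output)
```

View pics/crop1.png

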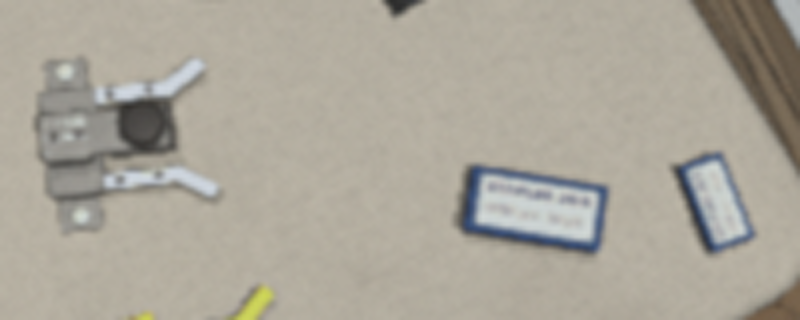

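The crop confirms a larger labelled box, with top corners at about (472,166), (608,186), (600,250) and (466,230). The smaller one is at its right. The stand's lugs are at (65,72) and (82,216), the knob at (143,122) and the lip tips at (200,63) and (215,193).

```bash
cat >h.py <<'E'
import numpy as np
def px(c,u,v,z):
    K,T=np.array(c["K"]),np.array(c["T"])
    d=T[:3,:3]@np.array([(u-K[0,2])/K[0,0],-(v-K[1,2])/K[1,1],-1]); o=T[:3,3]
    return (o+d*(z-o[2])/d[2])[:2]
def proj(c,p):
    K,T=np.array(c["K"]),np.array(c["T"]); q=T[:3,:3].T@(np.array(p,float)-T[:3,3])
    return np.array([K[0,0]*q[0]/-q[2]+K[0,2],K[1,1]*-q[1]/-q[2]+K[1,2]])
E
python3 - <<'E'
from h import *
import pickle
D=pickle.load(open("d0.pkl","rb"));c=D["top"]
g=lambda x,y,z:px(c,250+x/4-.4,180+y/4-.4,z)
b=[g(*p,26) for p in((472,166),(608,186),(600,250),(466,230))]
ctr=np.mean(b,0);ax=(b[0]+b[3]-b[1]-b[2])/2
print("box",ctr,np.linalg.norm(ax),np.degrees(np.arctan2(ax[1],ax[0])))
for n,x,y,z in(("lugA",65,72,10),("lugB",82,216,10),("knob",143,122,75),("lipA",200,63,20),("lipB",215,193,20),("gA0",97,95,20),("gA1",165,88,20),("gB0",105,182,20),("gB1",175,175,20)):print(n,g(x,y,z).round(1))
s=D["side"]
f=lambda x,y,z:px(s,x/1.4-.15,y/1.4-.15,z)
for n,x,y,z in(("knob",402,294,75),("lugA",377,347,10),("lugB",433,343,10)):print("side",n,f(x,y,z).round(1))
E
```

```text
box [494.21115824  -3.98513952] 81.34932629199542 81.47214147393873
lugA [579.7 280.9]
lugB [490.8 269.8]
knob [540.  230.9]
lipA [583.6 197.7]
lipB [503.9 188.7]
gA0 [563.9 260.6]
gA1 [568.2 219.1]
gB0 [510.6 255.4]
gB1 [514.8 213. ]
side knob [541.  238.7]
side lugA [578.5 286.8]
side lugB [493.6 277.6]
```

Emit:
servo_tool(
  commands=[
    [[0,-0.03,0.0283,0,0,0,0],[0,-0.03,0.0283,0,0,0,0],[0,-0.03,0.0283,0,0,0,0],[0,-0.03,0.0283,0,0,0,0],[0,-0.03,0.0283,0,0,0,0],[0,-0.03,0.0283,0,0,0,0],[0,-0.03,0.0283,0,0,0,0],[0,-0.03,0.0283,0,0,0,0],[0,-0.03,0.0283,0,0,0,0],[0,-0.03,0.0283,0,0,0,0]],
  ],
)

```text
clock: 0.93
position: [404.3, -206.8, 231.2]
ee_rot: [-0.186, 0.983, 0.0, -0.0]
contact_force: [1.0, -0.1, -1.0]
gripper_width: 85.5
grasp_force: 0.0
```

Emit:
servo_tool(
  commands=[
    [[0,-0.03,0.0283,0,0,0,0],[0,-0.03,0.0283,0,0,0,0],[0,-0.03,0.0283,0,0,0,0],[0,-0.03,0.0283,0,0,0,0],[0,-0.03,0.0283,0,0,0,0],[0,0,0,0,0,0,-7],[0,0,0,0,0,0,-7],[0,0,0,0,0,0,-7],[0,0,0,0,0,0,-7],[0,0,0,0,0,0,-7]],
  ],
)

```text
clock: 1.77
position: [491.8, -22.1, 230.8]
ee_rot: [-0.476, 0.88, 0.0, -0.001]
contact_force: [-0.5, -0.1, 0.1]
gripper_width: 85.5
grasp_force: 0.0
```

Emit:
servo_tool(
  commands=[
    [[0,0,0,0,0,0,-7],[0,0,0,0,0,0,-7],[0,0,0,0,0,0,-7],[0,0,0,0,0,0,-4],[0,0,0,0,0,0,0],[0,0,0,0,0,0,0]],
  ],
)

```text
clock: 2.27
position: [491.9, -22.3, 231.0]
ee_rot: [-0.651, 0.759, 0.0, -0.0]
contact_force: [-0.6, 0.1, -0.3]
gripper_width: 85.2
grasp_force: 0.0
```

```bash
python3 - <<'E'
from bench import arm,cams
import cv2,numpy as np,pickle
i=cams.get_image("wrist");pickle.dump(i,open("w1.pkl","wb"))
cv2.imwrite("pics/w1.png",cv2.resize(i["frame"],(784,588),interpolation=cv2.INTER_CUBIC))
s=arm.read_state();print(s["position"],s["ee_rot"],s["joints"],s["clock"]);print(np.round(i["T"],3))
E
```

```text
[491.96692158 -22.33522674 231.07753265] [-6.51483876e-01  7.58662432e-01  1.62456156e-04 -2.15904540e-04] [ 2.85022279e-01  1.58614480e-01 -3.07626548e-01 -1.32309631e-04
 -1.10508261e+00 -4.36681678e-01] 2.3167
[[-9.89000e-01 -1.45000e-01 -4.20000e-02  4.79823e+02]
 [ 1.51000e-01 -9.47000e-01 -2.84000e-01 -9.56280e+01]
 [ 1.00000e-03 -2.87000e-01  9.58000e-01  3.73316e+02]
 [ 0.00000e+00  0.00000e+00  0.00000e+00  1.00000e+00]]
```

View pics/w1.png

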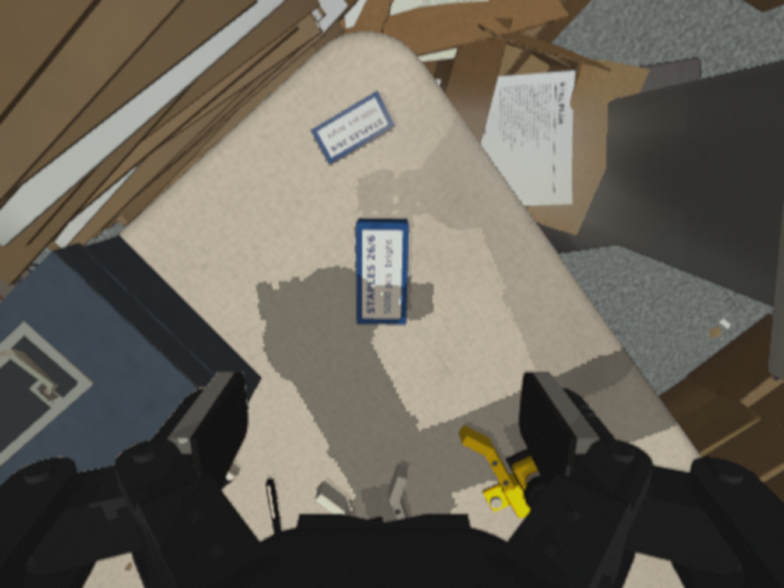

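Wrist view: the staple box sits at centre, top face about (358,228)-(407,323), nearly aligned with the tool. The small box is beyond it at (352,127), and the lips of the stand appear at the bottom (335,500), (400,485).

```bash
python3 - <<'E'
from h import *
import pickle
c=pickle.load(open("w1.pkl","rb"))
g=lambda x,y,z:px(c,x/1.4-.15,y/1.4-.15,z)
b=[g(*p,26) for p in((357.5,323),(358,228),(408,228),(406.5,323))]
for p in b:print(p.round(1))
ctr=np.mean(b,0);ax=(b[0]+b[3]-b[1]-b[2])/2
print("box",ctr,np.linalg.norm(ax),np.degrees(np.arctan2(ax[1],ax[0])))
E
```

```text
[519.2  29.9]
[506.2 -44.8]
[469.2 -39.1]
[480.6  35.8]
box [493.80359828  -4.5427603 ] 75.84876348640151 80.71222703968468
```

Emit:
servo_tool(
  commands=[
    [[0,0,0,0.037,0,0,0],[0,0,0,0.037,0,0,0],[0,0,0,0.037,0,0,0],[0,0,0,0.037,0,0,0],[0,0,0,0.037,0,0,0],[0,0,0,0.02,0,0,0],[0,0,0,0.018,0,0,0],[0,0,0,0,0,0,0],[60,0,0,0,0,0,0],[90,0,0,0,0,0,0]],
  ],
)

```text
clock: 3.15
position: [493.1, -22.1, 9.3]
ee_rot: [-0.652, 0.758, -0.0, 0.001]
contact_force: [0.3, 0.2, 1.4]
gripper_width: 63.7
grasp_force: 0.0
```

Emit:
servo_tool(
  commands=[
    [[100,0,0,0,0,0,0],[110,0,0,0,0,0,0],[120,0,0,0,0,0,0],[130,0,0,0,0,0,0],[140,0,0,0,0,0,0],[150,0,0,0,0,0,0],[150,0,0,0,0,0,0]],
  ],
)

```text
clock: 3.73
position: [492.7, -22.2, 9.4]
ee_rot: [-0.652, 0.758, -0.0, 0.001]
contact_force: [-0.3, 1.0, 7.3]
gripper_width: 38.4
grasp_force: 60.2
```

Emit:
servo_tool(
  commands=[
    [[150,0,0,-0.001,0,0,-5],[150,0,0,0,0,0,-5],[150,0,0,0,0,0,-5],[150,-0.015,-0.01,0,0,0,0],[150,-0.02,-0.013,0,0,0,0],[150,-0.02,-0.013,0,0,0,0],[150,-0.02,-0.013,0,0,0,0],[150,-0.02,-0.013,0,0,0,0],[150,-0.02,-0.013,0,0,0,0],[150,0,0,0,0,0,0]],
  ],
)

```text
clock: 4.57
position: [556.9, 104.0, 9.8]
ee_rot: [0.747, -0.665, 0.001, -0.002]
contact_force: [0.2, -0.6, -1.0]
gripper_width: 38.5
grasp_force: 60.3
```

```bash
python3 - <<'E'
from bench import arm,cams
import cv2,numpy as np,pickle
i=cams.get_image("top");pickle.dump(i,open("t2.pkl","wb"))
cv2.imwrite("pics/t2.png",cv2.resize(i["frame"][180:255,245:375],None,fx=6,fy=6,interpolation=cv2.INTER_CUBIC))
s=arm.read_state();print(s["position"],s["ee_rot"],s["gripper_width"],s["contact_force"],s["clock"])
E
```

```text
[555.27253993 102.42573245   9.49408219] [ 7.46398008e-01 -6.65498691e-01  5.03747495e-04 -1.11885341e-03] 38.17198189730271 [-0.48788313  0.59070009  1.25191032] 4.6167
```

View pics/t2.png

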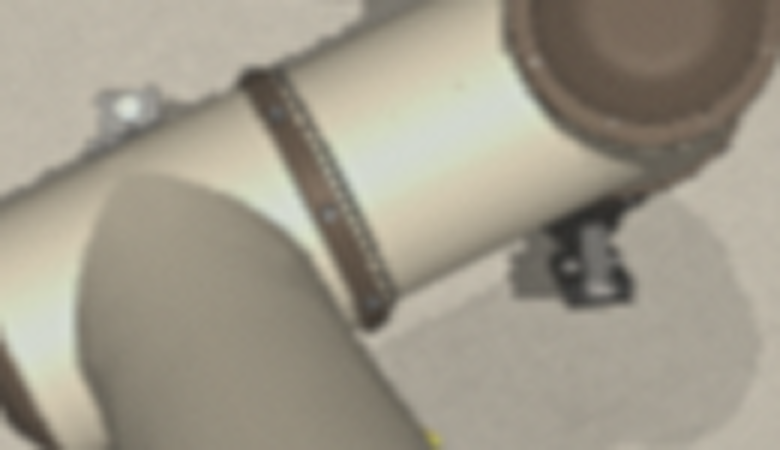

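The arm hides the stand from the top camera here, with only a lug visible at (128,105), so I use the side camera.

```bash
python3 - <<'E'
from bench import arm,cams
import cv2,numpy as np,pickle
i=cams.get_image("side");pickle.dump(i,open("s2.pkl","wb"))
cv2.imwrite("pics/s2.png",cv2.resize(i["frame"][165:260,230:360],None,fx=6,fy=6,interpolation=cv2.INTER_CUBIC))
E
```

```text
(no output)
```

View pics/s2.png

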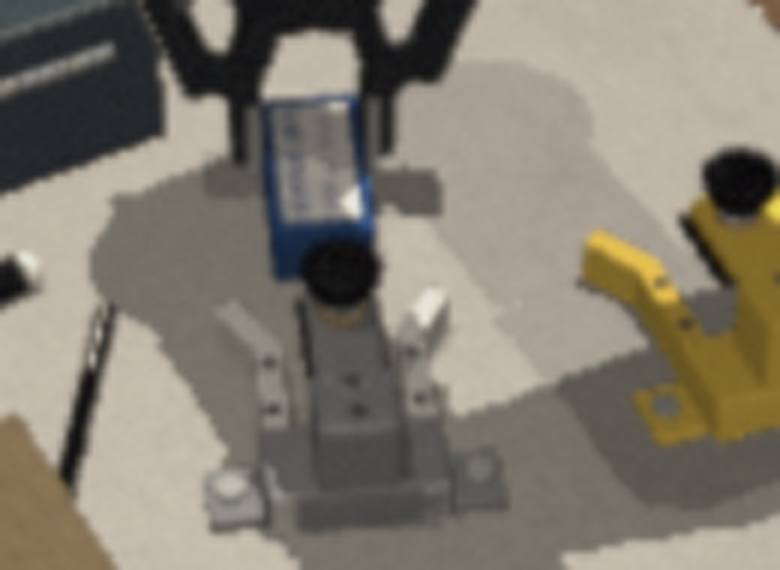

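The side view shows the gripped box, top corners about (263,100), (357,95), (372,213) and (275,225). In front of it is the lane: lip tips (228,305) and (437,293), guide holes (269,362), (272,410), (414,352), (420,398), knob (341,262).

```bash
python3 - <<'E'
from h import *
import pickle
c=pickle.load(open("s2.pkl","rb"))
g=lambda x,y,z:px(c,230+x/6-.42,165+y/6-.42,z)
P={k:g(*v) for k,v in dict(b0=(263,100,26),b1=(357,95,26),b2=(372,213,26),b3=(275,225,26),lL=(228,305,20),lR=(437,293,20),h1=(269,362,20),h2=(272,410,20),h3=(414,352,20),h4=(420,398,20),sL=(232,487,11),sR=(481,468,11),knob=(341,262,75)).items()}
for k,v in P.items():print(k,v.round(1))
b=(P['b0']+P['b1']+P['b2']+P['b3'])/4;ax=P['b3']+P['b2']-P['b0']-P['b1']
print("box",b,np.degrees(np.arctan2(ax[1],ax[0])))
def ln(p):return np.degrees(np.arctan2(p[1],p[0]))
print("guide dirs",ln(P['h2']-P['h1']),ln(P['h4']-P['h3']),"cross",ln(P['lL']-P['lR']),ln(P['sL']-P['sR']),ln((P['h1']+P['h2'])-P['h3']-P['h4']))
o=sum(P[k] for k in('h1','h2','h3','h4'))/4;print("lane centre",o)
t=np.radians(96.3);u=np.array([np.cos(t),np.sin(t)]);n=np.array([u[1],-u[0]])
for k in P:print(k,"lat",((P[k]-o)@n).round(1),"along",((P[k]-P['knob'])@u-26).round(1))
print("box lat",(b-o)@n)
E
```

```text
b0 [575.7  82.3]
b1 [538.   78.9]
b2 [531.6 151.1]
b3 [568.6 158.3]
lL [585.2 196.9]
lR [507.  189.7]
h1 [568.9 227.5]
h2 [567.1 252.3]
h3 [515.9 221.7]
h4 [513.8 245.7]
sL [580.6 282. ]
sR [492.2 271.8]
knob [542.3 233.7]
box [553.46500769 117.62323798] 95.15774238880384
guide dirs 94.2324016322214 94.80689801229302 cross 5.296015080486213 6.563749850189752 6.622358519759226
lane centre [541.43742425 236.82375202]
b0 lat 17.1 along -180.2
b1 lat -20.8 along -179.4
b2 lat -19.2 along -107.0
b3 lat 18.4 along -103.8
lL lat 39.1 along -67.3
lR lat -39.4 along -65.9
h1 lat 26.3 along -35.1
h2 lat 27.2 along -10.2
h3 lat -27.1 along -35.0
h4 lat -26.4 along -10.9
sL lat 43.9 along 17.8
sR lat -45.1 along 17.4
knob lat 0.5 along -26.0
box lat -1.125437957967223
```

Emit:
servo_tool(
  commands=[
    [[150,-0.006,-0.001,0,0,0,0],[150,-0.01,0,0,0,0,0],[150,-0.01,0,0,0,0,0],[150,-0.01,0,0,0,0,0],[150,-0.01,0,0,0,0,0],[150,-0.006,0,0,0,0,0],[150,0,0,0,0,0,0]],
  ],
)

```text
clock: 5.25
position: [549.1, 154.1, 9.5]
ee_rot: [0.746, -0.666, 0.0, -0.001]
contact_force: [-0.9, 1.8, 2.5]
gripper_width: 38.7
grasp_force: 60.8
```

Emit:
servo_tool(
  commands=[
    [[150,-0.004,0,0,0,0,0],[150,-0.004,0,0,0,0,0],[150,-0.004,0,0,0,0,0],[150,0,0,0,0,0,0]],
  ],
)

```text
clock: 5.58
position: [548.0, 164.8, 9.5]
ee_rot: [0.746, -0.666, 0.0, -0.0]
contact_force: [0.4, 0.8, 2.2]
gripper_width: 38.8
grasp_force: 60.9
```

Emit:
servo_tool(
  commands=[
    [[120,0,0,0,0,0,0],[80,0,0,0,0,0,0],[0,0,0,0,0,0,0],[0,0,0,0,0,0,0],[0,0,0,0,0,0,0],[0,0,0,0,0,0,0],[0,0,0,-0.02,0,0,0],[0,0,0,-0.03,0,0,0],[0,0,0,-0.03,0,0,0],[0,0,0,0,0,0,0]],
  ],
)

```text
clock: 6.42
position: [551.4, 165.8, 95.4]
ee_rot: [0.746, -0.666, 0.002, -0.005]
contact_force: [1.5, -0.2, 0.3]
gripper_width: 85.3
grasp_force: 0.0
```

Emit:
servo_tool(
  commands=[
    [[255,0.03,0,0,0,0,0],[255,0.03,0,0,0,0,0],[255,0,0,0,0,0,0],[255,0,0,0,0,0,0],[255,0,0,0,0,0,0],[255,0,0,0,0,0,0],[255,0,0,0.03,0,0,0],[255,0,0,0.03,0,0,0],[255,0,0,0.018,0,0,0],[255,0,0,0,0,0,0]],
  ],
)

```text
clock: 7.25
position: [551.5, 104.1, 7.3]
ee_rot: [0.746, -0.666, -0.002, 0.004]
contact_force: [-0.8, 0.1, -0.2]
gripper_width: 0.2
grasp_force: 0.0
```

```bash
python3 - <<'E'
from bench import arm,cams
import cv2,numpy as np,pickle
i=cams.get_image("side");pickle.dump(i,open("s3.pkl","wb"))
cv2.imwrite("pics/s3.png",cv2.resize(i["frame"][165:260,230:360],None,fx=6,fy=6,interpolation=cv2.INTER_CUBIC))
s=arm.read_state();print(s["position"],s["gripper_width"],s["contact_force"])
E
```

```text
[553.08151205 104.63597911   9.47466826] 0.21938874900612929 [0.32171524 0.24774    0.44792033]
```

View pics/s3.png

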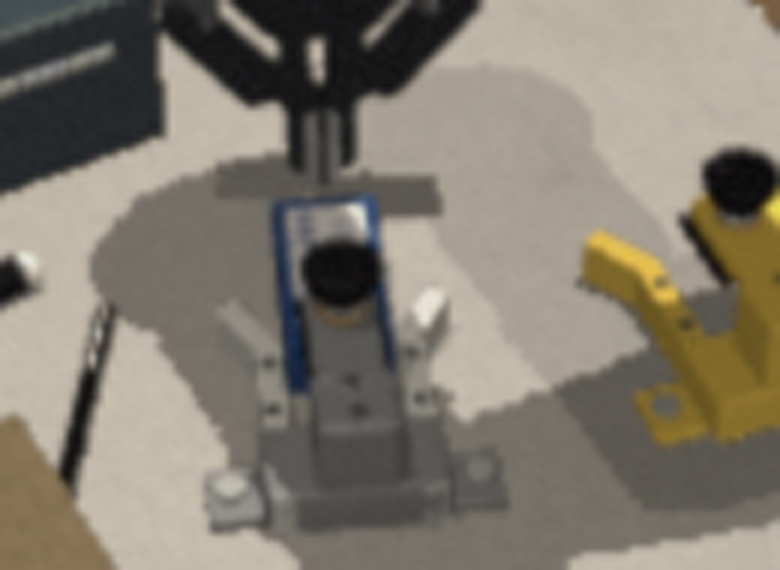

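The box is inside the lane, rear edge at (325,200), with the closed fingers right behind it at (320,170). I push it home.

Emit:
servo_tool(
  commands=[
    [[255,-0.01,-0.002,0,0,0,0],[255,-0.008,0,0,0,0,0],[255,-0.006,0,0,0,0,0],[255,-0.006,0,0,0,0,0],[255,-0.006,0,0,0,0,0],[255,-0.006,0,0,0,0,0],[255,-0.006,0,0,0,0,0],[255,-0.004,0,0,0,0,0],[255,0,0,0,0,0,0]],
  ],
)

```text
clock: 8.05
position: [550.6, 157.3, 11.4]
ee_rot: [0.746, -0.666, 0.0, -0.0]
contact_force: [-0.8, 0.8, 0.6]
gripper_width: 0.3
grasp_force: 0.0
```

Emit:
servo_tool(
  commands=[
    [[255,-0.003,0,0,0,0,0],[255,-0.003,0,0,0,0,0],[255,0,0,0,0,0,0]],
  ],
)

```text
clock: 8.3
position: [549.8, 162.6, 11.2]
ee_rot: [0.746, -0.666, -0.0, 0.0]
contact_force: [0.3, -0.0, -0.3]
gripper_width: 0.0
grasp_force: 0.0
```

Emit:
servo_tool(
  commands=[
    [[255,-0.002,0,0,0,0,0],[255,-0.002,0,0,0,0,0],[255,0,0,0,0,0,0]],
  ],
)

```text
clock: 8.55
position: [549.5, 164.0, 11.3]
ee_rot: [0.745, -0.667, 0.001, 0.002]
contact_force: [5.1, -8.0, 0.8]
gripper_width: -0.3
grasp_force: 4.6
```

Emit:
servo_tool(
  commands=[
    [[255,-0.002,0,0,0,0,0],[255,0,0,0,0,0,0]],
  ],
)

```text
clock: 8.72
position: [549.3, 164.1, 11.3]
ee_rot: [0.745, -0.667, 0.001, 0.003]
contact_force: [7.2, -16.1, 1.7]
gripper_width: 0.0
grasp_force: 7.9
```

Emit:
servo_tool(
  commands=[
    [[255,-0.002,0,0,0,0,0],[255,0,0,0,0,0,0]],
  ],
)

```text
clock: 8.88
position: [549.1, 164.3, 11.4]
ee_rot: [0.745, -0.667, 0.001, 0.004]
contact_force: [9.2, -22.3, 3.3]
gripper_width: -0.1
grasp_force: 11.2
```

Emit:
servo_tool(
  commands=[
    [[255,0.01,0,0,0,0,0],[255,0.02,0,0,0,0,0],[255,0,0,-0.04,0,0,0],[255,0,0,-0.04,0,0,0],[255,0,0,-0.03,0,0,0],[255,0,0,0,0,0,0]],
  ],
)

```text
clock: 9.38
position: [556.6, 142.1, 128.5]
ee_rot: [0.746, -0.666, 0.003, -0.006]
contact_force: [0.3, 0.4, 1.4]
gripper_width: -0.1
grasp_force: 0.0
```

```bash
python3 - <<'E'
from bench import arm,cams
import cv2,numpy as np,pickle
i=cams.get_image("side");pickle.dump(i,open("s4.pkl","wb"))
cv2.imwrite("pics/s4.png",cv2.resize(i["frame"][195:245,260:325],None,fx=12,fy=12,interpolation=cv2.INTER_CUBIC))
s=arm.read_state();print(s["position"],s["ee_rot"],s["contact_force"])
E
```

```text
[554.56514688 141.60349871 125.31024304] [ 0.74562247 -0.66635341  0.00149331 -0.00424648] [ 0.14251089 -0.1714445   0.42730575]
```

View pics/s4.png

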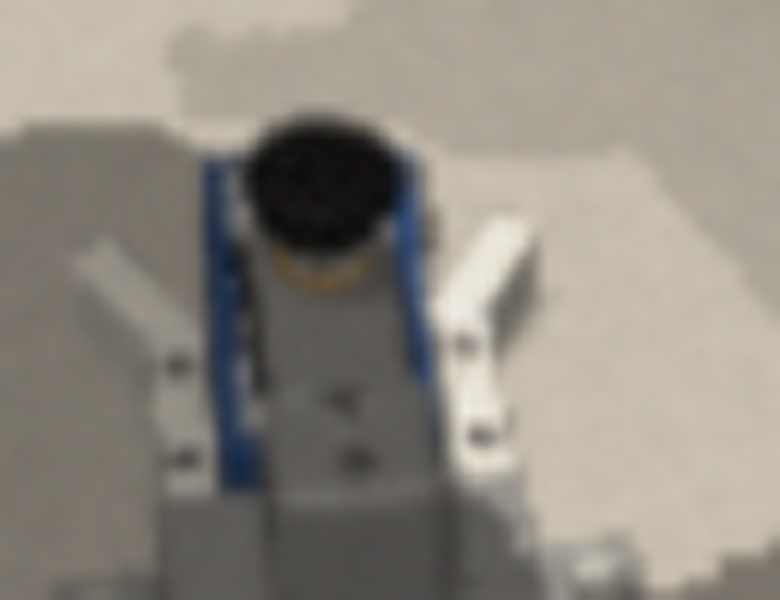

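```bash
python3 - <<'E'
from h import *
import pickle
c=pickle.load(open("s4.pkl","rb"))
g=lambda x,y,z:px(c,260+x/12-.46,195+y/12-.46,z)
t=np.radians(96.3);u=np.array([np.cos(t),np.sin(t)]);n=np.array([u[1],-u[0]])
k=g(322,172,75)
for nm,p in dict(knob=(322,172,75),rearL=(208,155,26),rearR=(415,152,26),holeL=(180,365,20),holeR=(466,345,20),h2L=(185,460,20),h2R=(482,434,20),stopL=(165,495,21),stopR=(500,478,21)).items():
    q=g(*p);print(nm,q.round(1),"lat",((q-k)@n).round(1),"y",((q-k)@u-26).round(1))
# where rear corner & front edge should be imaged if home, using guide-hole refs
for y in(-82,-86):
    q=k+u*(y+26)+n*20; print(y,((proj(c,[*q,26])-[260,195])*12+5).round(0))
E
```

```text
knob [542.3 235.7] lat 0.0 y -26.0
rearL [564.8 176.7] lat 15.9 y -87.1
rearR [525.7 175.6] lat -23.1 y -83.9
holeL [568.7 227.6] lat 25.3 y -36.9
holeR [516.3 221.9] lat -27.4 y -36.9
h2L [567.  252.2] lat 26.4 y -12.3
h2R [513.6 245.1] lat -27.5 y -13.5
stopL [570.3 262.1] lat 30.7 y -2.8
stopR [510.5 257.3] lat -29.3 y -1.0
-82 [188. 174.]
-86 [186. 160.]
```

```bash
python3 - <<'E'
from h import *
import pickle,cv2
c=pickle.load(open("s4.pkl","rb"))
g=lambda x,y,z:px(c,260+x/12-.46,195+y/12-.46,z)
a=lambda p,q:np.degrees(np.arctan2(*(q-p)[::-1]))
print("left edge",a(g(205,165,26),g(219,440,26)),"right",a(g(416,165,26),g(432,380,26)))
print("guides",a(g(180,365,20),g(185,460,20)),a(g(466,345,20),g(482,434,20)))
print("frontL?",g(220,455,26),g(240,490,21), "stop", g(190,495,21))
f=c["frame"][200:232,260:320]
cv2.imwrite("pics/s4b.png",cv2.resize(f,None,fx=13,fy=13,interpolation=cv2.INTER_LANCZOS4))
E
```

```text
left edge 93.5072799334714 right 92.87829479787382
guides 93.8303574471107 96.76332850558254
frontL? [560.49730411 256.93296804] [556.90618216 260.71558317] stop [565.80404827 262.05286607]
```

The side view shows the box in the lane against the stop, but perhaps turned 1.5–3° with its +x rear corner lagging. I push again on that corner to seat it square.

Emit:
servo_tool(
  commands=[
    [[255,0,-0.01,0,0,0,0],[255,0,0,0.04,0,0,0],[255,0,0,0.04,0,0,0],[255,0,0,0.028,0,0,0],[255,-0.01,0,0,0,0,0],[255,-0.007,0,0,0,0,0],[255,0,0,0,0,0,0],[255,-0.003,0,0,0,0,0],[255,-0.003,0,0,0,0,0],[255,0,0,0,0,0,0]],
  ],
)

```text
clock: 10.27
position: [561.1, 164.7, 15.3]
ee_rot: [0.746, -0.666, 0.001, -0.001]
contact_force: [1.5, -3.9, -0.3]
gripper_width: 0.1
grasp_force: 1.6
```

Emit:
servo_tool(
  commands=[
    [[255,-0.003,0,0,0,0,0],[255,-0.002,0,0,0,0,0],[255,0,0,0,0,0,0]],
  ],
)

```text
clock: 10.52
position: [561.5, 165.5, 15.7]
ee_rot: [0.746, -0.666, 0.002, 0.0]
contact_force: [9.8, -18.1, 2.0]
gripper_width: -0.2
grasp_force: 9.6
```

Emit:
servo_tool(
  commands=[
    [[255,0.012,0,0,0,0,0],[255,0.02,0,0,0,0,0],[255,0,0,-0.04,0,0,0],[255,0,0,-0.04,0,0,0],[255,0,0,-0.03,0,0,0],[255,0,0,0,0,0,0],[255,0,0,0,0,0,0],[255,0,0,0,0,0,0]],
  ],
)

```text
clock: 11.18
position: [562.2, 137.7, 123.8]
ee_rot: [0.745, -0.667, -0.0, -0.001]
contact_force: [-1.0, 0.2, -0.6]
gripper_width: -0.2
grasp_force: 0.0
```

```bash
python3 - <<'E'
from bench import arm,cams
import cv2,numpy as np,pickle
i=cams.get_image("side");pickle.dump(i,open("s5.pkl","wb"))
cv2.imwrite("pics/s5.png",cv2.resize(i["frame"][195:245,260:325],None,fx=12,fy=12,interpolation=cv2.INTER_CUBIC))
s=arm.read_state();print(s["position"],s["ee_rot"],s["contact_force"])
from scipy.spatial.transform import Rotation as R
M=R.from_quat(s["ee_rot"]).as_matrix();print((M.T@(np.array([541.3,233,s["position"][2]])-s["position"])).round(1))
E
```

```text
[561.84535584 137.41004854 122.84392938] [ 7.45467500e-01 -6.66541660e-01 -4.90802192e-04  4.25709198e-04] [ 0.3081432  -0.4857907  -0.12752143]
[-97.3   9.8   0. ]
```

View pics/s5.png

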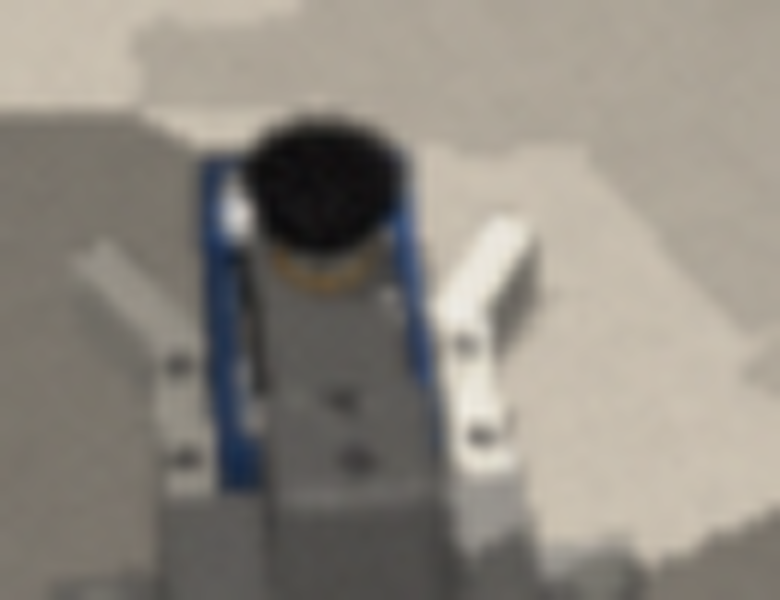

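The box moved slightly squarer, its rear-left corner from (207,155) to (201,155), and its front is still at the stop. Now I press the knob.

Emit:
servo_tool(
  commands=[
    [[255,-0.03,0.01,0,0,0,0],[255,-0.03,0,0,0,0,0],[255,-0.03,0,0,0,0,0],[255,-0.007,0,0,0,0,0],[255,0,0,0.02,0,0,0],[255,0,0,0.018,0,0,0],[255,0,0,0,0,0,0],[255,0,0,0,0,0,0]],
  ],
)

```text
clock: 11.9
position: [540.9, 231.9, 83.5]
ee_rot: [0.746, -0.666, -0.0, 0.002]
contact_force: [-0.6, 0.0, 0.6]
gripper_width: 0.1
grasp_force: 0.0
```

Emit:
servo_tool(
  commands=[
    [[255,0,0,0.004,0,0,0],[255,0,0,0.004,0,0,0],[255,0,0,0.003,0,0,0],[255,0,0,0.002,0,0,0],[255,0,0,0,0,0,0]],
  ],
)

```text
clock: 12.32
position: [542.2, 232.8, 72.5]
ee_rot: [0.746, -0.666, 0.0, -0.0]
contact_force: [0.1, -0.8, 0.2]
gripper_width: 0.0
grasp_force: 0.5
```

Emit:
servo_tool(
  commands=[
    [[255,0,0,0.002,0,0,0],[255,0,0,0.002,0,0,0],[255,0,0,0.001,0,0,0],[255,0,0,0,0,0,0]],
  ],
)

```text
clock: 12.65
position: [542.3, 232.9, 67.9]
ee_rot: [0.746, -0.666, 0.0, -0.0]
contact_force: [1.0, -1.2, 4.4]
gripper_width: -0.0
grasp_force: 1.8
```

Emit:
servo_tool(
  commands=[
    [[255,0,0,0.002,0,0,0],[255,0,0,0.001,0,0,0],[255,0,0,0,0,0,0]],
  ],
)

```text
clock: 12.9
position: [542.5, 233.0, 67.7]
ee_rot: [0.746, -0.666, 0.001, -0.001]
contact_force: [-5.6, -2.2, 18.2]
gripper_width: -0.5
grasp_force: 8.8
```

The stamp meets the box at 7 mm travel with about 18 N. I release.

Emit:
servo_tool(
  commands=[
    [[255,0,0,0,0,0,0],[255,0,0,-0.005,0,0,0],[255,0,0,-0.01,0,0,0],[255,0,0,-0.03,0,0,0],[255,0,0,-0.03,0,0,0],[255,0.04,0,-0.01,0,0,0],[255,0.04,0,0,0,0,0],[255,0.02,0,0,0,0,0],[255,0,0,0,0,0,0],[255,0,0,0,0,0,0]],
  ],
)

```text
clock: 13.73
position: [552.9, 132.4, 149.3]
ee_rot: [0.745, -0.667, -0.0, 0.0]
contact_force: [0.7, 0.4, -0.3]
gripper_width: 0.5
grasp_force: 0.0
```

```bash
python3 - <<'E'
from bench import arm,cams
import cv2,numpy as np,pickle
from h import *
i=cams.get_image("side")
a=pickle.load(open("s5.pkl","rb"))["frame"][195:245,260:325]
b=i["frame"][195:245,260:325]
d=cv2.absdiff(a,b).max(2);print("diff knob/box",d[8:42,15:37].mean(),d[8:42,15:37].max())
pickle.dump(i,open("s6.pkl","wb"))
s=arm.read_state();print(s["position"],s["contact_force"],s["clock"])
cv2.imwrite("pics/s6.png",np.hstack([cv2.resize(x,None,fx=6,fy=6,interpolation=cv2.INTER_CUBIC) for x in(a,b)]))
E
```

```text
diff knob/box 6.026737967914438 68
[553.07165298 133.2625279  149.21994137] [-0.34083557 -0.05990177  0.14928566] 13.7833
```

View pics/s6.png

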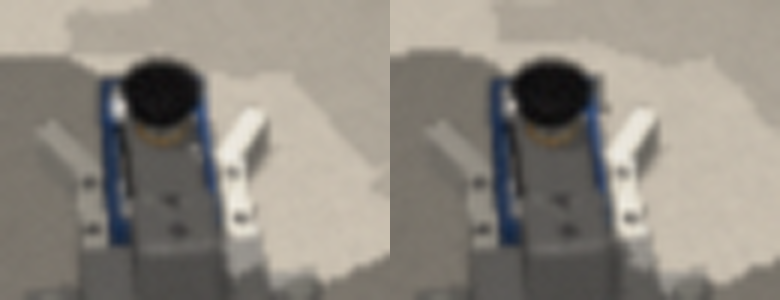

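Before (left) and after (right): the knob is back up, and the box is still at the stop and looks square. I hand in.

```bash
python3 -c "
from bench import ticket
print(ticket.job_done())"
```

```text
the job is handed in; nothing more can be done
None
```

I pushed the larger blue box home against the end stop, pressed the stamp onto it with about 18 N, let it spring back, and handed in the job at about 14 s; no verdict came back, and by the camera "fully home" is only good to about 2 mm.

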